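# Tighten the filter cap, then open the lever-lock gas valve

## Robot

A 6-joint arm with a two-finger parallel gripper is mounted at the origin on the work surface. World frame = base frame: x ahead of the robot, y to its left, z up, the work surface at z = 0. Lengths are in m, angles in rad, forces in N, time in s.
With the tool pointing down it reaches from about 0.425 to 1.125 m from the base axis. Payload 14.9 kg.
Tool frame: the origin (TCP) lies midway between the tips of the shut fingers; the grasp point (between the pads) lies 19 mm behind it (r.pinch_z is the distance from the TCP to the grasp point, in m); z points along the fingers, y is the direction in which the jaws open and shut (so a half turn about z gives the same grasp; the last joint's range is limited). The gripper opens to 91 mm and grips with 3 to 60 N. Pads are 32 mm wide; open, the fingers measure 118 mm over their backs; the gripper's body (76 mm by 178 mm) begins 60 mm behind the grasp point.
Start: joints at [-1.376, 0.379, 1.734, -0, 1.028, -0.033], TCP at [0.158, -0.682, 0.178] pointing down, gripper open.
Joint ranges: [-2.77, 2.77], [-0.74, 2.19], [0, 2.66], [-1.06, 4.2], [0.31, 2.87], [-3.08, 3.08]. Speed limits (rad/s): [1.89, 1.89, 2.39, 3.14, 3.14, 3.14].

## Interface

Orientations are given as a unit quaternion [w, x, y, z].
In Python, from rig import r gives the robot as it stands.
- The arm moves only by the tool step_arm, never from a script. Its argument "motion" is a list of rows, each a list of 3 entries, a list of its own where there are three numbers: the shift along the tool's x, y, z in m, then the turn, a rotation vector about the tool's x, y, z in degrees, then the finger opening in m, from 0 to 0.0912. In form: [[[dx, dy, dz], [ax, ay, az], gripper], ...]. A call has exactly 8 rows; each row shifts and turns the commanded pose from where the row before left it, along the tool's axes as they then stand; what a row does not reach is not made up. A row lasts 1/12 s, in which the tool goes at most 41.7 mm and 7.16 degrees, less where a joint would pass 70% of its speed; a pose out of reach is approached as far as the arm can. A call with a gripper value outside its range is refused whole. The fingers move at their own pace and stop on an object; "squeeze" is the grip in N (left out, the last holds). Time passes only in rows, so rows that do not move let the fingers close, or fill a call up. It gives the time, the measured TCP pose, the force and the opening at its end, in the units of the state.
- r.sense(): the state, without advancing time (a new reading comes with each control period).
- r.grab_frame(name): name is "side" or "top" or "wrist"; returns (picture, depth): 384x512x3 uint8, red, green, blue; 384x512 float32, m along the optical axis (not along the pixel's ray), 0 where there is no reading.
- r.get_calibration(name): a dict with "K" (3x3 intrinsics, pixels), "k1" (the pictures are not rectified: a ray, as slopes to the right and down, at radius r is drawn at 1 + k1 r^2 times it, then the intrinsics apply), "R" (3x3) and "t" (3): a world point X has camera coordinates R X + t. Camera axes: x right, y down, z forward; pixel columns grow to the right and rows downward; lengths in m; the calibration is good to about 2 mm. A picture is of the moment at which its call begins: read the wrist's pose just before it. get_calibration takes no time and is no camera call; for the wrist camera it gives the pose at the moment of the call.
- r.hand_in(): hands the job in, once; it reports no verdict.
Trained networks look in the newest picture that a camera, given by its name, has taken for a name from the list of things; names that differ only in an ending like _2 or _b are one class to them, and where a whole thing is asked for, a point or a joint stands for the part that bears it (a point fixed in the world has none). Each returns a list of dicts, best first, with "conf" (0 to 1); they miss things now and then, are a little off and sometimes report something else, mostly with a low value. They report only what shows in the picture. A call takes as long as a camera call. They do not tell look-alikes from the thing itself.
- r.find_in(target, camera): "at" ([x, y, z] in m, in world coordinates, good to about 4 mm: the middle of the surface that is visible of it).
The state is a dict: "time_s": time; "joint_positions": joint angles; "qd": joint speeds; "joint_torque": joint torques, N m; "position": TCP position; "tool_rot": TCP orientation; "ft_force": force on the tool from outside, world axes, zero at the start; "ft_torque": the same for the moment, N m; "gripper_width": opening from 0.0 (shut) to 1.0 (fully open).
Only numpy, scipy, OpenCV 4.12 (cv2) and the standard library are available. Lean on these libraries where they do the work, as an engineer would, in place of code of your own. Each camera call takes 0.05 s, during which the arm holds its last target. There are 200 camera calls.

## Task

Put the instrument's gas on: first tighten the screw cap of the gas filter clockwise until it just slips (its torque limit) and stop there. Then open the lever-lock valve: lift the winged collar, swing the lever fully over to its other side and let the collar drop home so that the lever is locked there. Leave the other things on the bench where they are.

Things in the scene. Friction and masses are not known exactly. Their poses are not given: they have to be found in the camera images.
- valve: Lever-lock gas valve bolted to the bench: aluminium block 70 mm (its x) by 100 mm (its y), 40 mm high, with two notched steel cheek plates on top (24 mm apart, crests 100 mm above the bench) and a lever standing between them; pipes leave at both y ends down into the bench, 81 mm from its middle. Origin: centre of the underside. z up; x points roughly away from the robot; y points to the left as the robot looks at it.
- pivot (a point): The lever's pivot in the valve, 50 mm straight above the valve's origin; axes as the valve's. The lever swings about the valve's x axis.
- lever (a joint): Lean of the lever (rad): -0.35 = fully to the valve's -y side (gas shut, as it starts), +0.35 = fully to its +y side (gas open). It stays where it is left (0.15 N m of friction) but cannot leave either end unless the collar is lifted; locked, it has about 0.04 rad of play. The steel stem is 10 mm thick and its black 20 mm head ends 142 mm from the pivot.
- collar (a joint): Lift of the winged steel collar along the lever (m): 0 = down (its cross pin in a notch, lever locked), 0.021 = hard upper stop. A spring pulls it down with 3 N at the bottom, 5 N at the top. About 0.015 of lift frees the lever; it must be kept up until the lever has reached the other end, where it drops into the other notch by itself when let down (a collar let down too early rests on the crest).
- wing (a point): Middle of the underside of the collar's two wings, on the lever's axis, 100 mm from the pivot when the collar is down. z points up along the lever, y along the wings, x as the valve's x. The wings are one steel bar 70 mm long (y), 12 mm thick (x), 8 mm high, leaning with the lever; below it the collar is a round sleeve of 18 mm diameter for 66 mm, so something can be pushed under both wings beside the sleeve.
- filter: Gas filter bolted to the bench: aluminium cylinder 72 mm across (foot 92 mm), 70 mm high, pipes leave on two opposite sides down into the bench (70 mm from its middle), with a grey screw cap on top; let go, the tightened cap springs back up to 0.17 rad, which is normal. Origin: centre of the underside, z up.
- cap_bar (a point): Centre of the top face of the cap's grip bar, on the screw axis, 122 mm above the bench. Its x axis runs along the bar and turns with the cap. The bar is 64 mm long, 16 mm wide and 28 mm high, standing on a round 68 mm cap.
- cap (a joint): Slip of the torque-limiting cap on its screw (rad), 0 at the start. Clockwise from above, cap and screw turn together (0.1 N m) for an unknown 0.6 to 1.5 rad until the screw meets its elastic seal; over 0.17 rad more the torque rises to 0.5 N m (and stays if you pause); then the cap slips at a steady 0.5 N m and this value grows. Turned back past the screw's other end it goes negative.
- solvent: Bystander: amber round bottle with white cap, 70 mm across, 170 mm high. Origin: centre of its underside.
- beaker: Bystander: clear glass beaker, 70 mm across, 85 mm high. Origin: centre of its underside.
- jar: Bystander: small white jar with black cap, 48 mm across, 55 mm high, often near the middle between the two task units. Origin: centre of its underside.
- wrench: Bystander: steel wrench, 170 mm long, lying flat. Origin: under its middle, x along its length.
- screwdriver: Bystander: screwdriver, 180 mm long, lying flat. Origin: under its middle, x along its length.
- case: Bystander: flat black case, 150 x 60 x 25 mm. Origin: centre of its underside.
- vialtray: Bystander: white tray of amber vials, 110 x 160 mm, 47 mm high. Origin: centre of its underside.
Things that resemble listed ones, but are neither listed nor needed, are in the scene too. Leave any blue or red look-alike of the valve alone.

How it is judged:
On the way, in this order (a step that is already met when the one before it is completed fails the run):
1. the filter cap is tightened until it slips (by at least 0.05 rad), the valve still locked shut (value of joint cap above 0.05 rad and value of joint lever below -0.25 rad), for 0.1 s.
2. the collar is lifted clear with the lever still at the shut end (value of joint collar above 0.01 m and value of joint lever below -0.15 rad), for 0.05 s.
At the end, for the whole second after the job is handed in: the lever stands at its other end (lean above 0.29 rad) with the collar down in the notch (lift under 4 mm), and the filter cap has slipped by 0.05 to 0.8 rad (value of joint lever above 0.29 rad and value of joint collar below 0.004 m and value of joint cap between 0.05 and 0.8 rad); the robot touches nothing.
It fails at once if the cap is forced on after it slips (slip above 0.8 rad) (value of joint cap above 0.8 rad).
It fails at once if a bystander is moved by more than 40 mm (distance of any of solvent, beaker, jar, wrench, screwdriver, case, vialtray from where it was at the start of the episode above 0.04 m).
It also fails if it takes over 56 s, if anything falls off the work surface, if the arm or the gripper's body presses on something with over 40 N, if the wrist force passes 120 N, or if a joint passes its speed limit or range.

## Working session

There is one attempt and no reset: what is moved stays moved. The work goes in short steps, Python scripts to look and compute and a tool call to move; the robot and the scene stay as the last step left them, time stands still between calls to the robot, and variables do not carry over. Pictures are saved under pics/ and viewed, about 8 in all and at most 12, crops included, and the job is handed in when it is done.

Besides the shell and the picture viewer there is one more tool, called after "Emit:" as name(argument=value, ...) on one line, values as JSON. step_arm: Moves the arm, as the interface text tells. Its arguments: {"type":"object","properties":{"motion":{"type":"array"},"squeeze":{"type":"number"}},"required":["motion"]}

```bash
ls; mkdir -p pics; cat > h.py <<'E'
import numpy as np, cv2
from rig import r
def grab(c,name):
    im,d=r.grab_frame(c); cv2.imwrite('pics/'+name+'.png',im[:,:,::-1]); return im,d
def proj(c,X,cal=None):
    k=cal or r.get_calibration(c); p=np.array(k['R'])@np.array(X)+np.array(k['t']); s=p[:2]/p[2]; s=s*(1+k['k1']*(s@s)); K=np.array(k['K']); return K[:2,:2]@s+K[:2,2]
def cloud(c,d,cal=None):
    k=cal or r.get_calibration(c); K=np.array(k['K']); v,u=np.mgrid[:384,:512]
    pts=np.stack([u.ravel(),v.ravel()],1).astype(np.float32)[:,None]
    s=cv2.undistortPoints(pts,K,np.array([k['k1'],0,0,0.]))[:,0]
    z=d.ravel(); P=np.c_[s*z[:,None],z]; W=(P-np.array(k['t']))@np.array(k['R']); W[z==0]=np.nan
    return W.reshape(384,512,3)
E
python3 - <<'E'
from h import *
np.set_printoptions(precision=3,suppress=True)
print(r.sense())
a,d=grab('top','top0'); 
for n in ['valve','filter','cap_bar','wing','lever','solvent','beaker','jar','vialtray','case']:
    print(n,[(np.round(x['at'],3).tolist(),round(x['conf'],2),proj('top',x['at']).round()) for x in r.find_in(n,'top')][:4])
b,d=grab('side','side0')
for n in ['valve','filter','cap_bar','wing','jar']:
    print(n,[(np.round(x['at'],3).tolist(),round(x['conf'],2),proj('side',x['at']).round()) for x in r.find_in(n,'side')][:4])
cv2.imwrite('pics/both.png',cv2.resize(np.vstack([a,b])[:,:,::-1],(512,768))[:, :] )
cv2.imwrite('pics/both.png',cv2.resize(np.hstack([a,b])[:,:,::-1],(800,300)))
E
```

```text
pics
{'time_s': 0.0, 'joint_positions': array([-1.376,  0.379,  1.735, -0.   ,  1.029, -0.033]), 'qd': array([ 0.001,  0.   ,  0.001,  0.001, -0.002, -0.001]), 'joint_torque': array([  0.002, -76.373, -43.437,   0.065,   0.042,  -0.   ]), 'position': array([ 0.158, -0.681,  0.178]), 'tool_rot': array([-0.001,  0.994,  0.114, -0.   ]), 'ft_force': array([ 0.247,  0.012, -0.396]), 'ft_torque': array([ 0.001, -0.023,  0.012]), 'gripper_width': 1.0031020467991816}
valve [([0.709, 0.115, 0.047], 0.94, array([215., 141.])), ([0.344, 0.144, 0.043], 0.76, array([201., 261.])), ([0.547, 0.16, 0.038], 0.69, array([199., 193.]))]
filter [([0.526, -0.2, 0.094], 0.79, array([320., 201.])), ([0.545, 0.15, 0.142], 0.7, array([197., 190.]))]
cap_bar [([0.526, -0.207, 0.096], 0.77, array([323., 201.])), ([0.547, 0.149, 0.142], 0.74, array([197., 189.])), ([0.436, 0.39, 0.022], 0.69, array([124., 228.]))]
wing [([0.546, 0.149, 0.145], 0.57, array([197., 189.]))]
lever [([0.548, 0.138, 0.158], 0.73, array([200., 188.])), ([0.712, 0.123, 0.161], 0.72, array([208., 130.])), ([0.335, 0.152, 0.158], 0.6, a
[... 228 characters left out ...]
39, array([323., 200.]))]
vialtray [([0.435, 0.388, 0.025], 0.72, array([124., 228.]))]
case [([0.425, -0.377, 0.025], 0.7, array([374., 238.]))]
valve [([0.542, 0.183, 0.046], 0.97, array([239., 248.])), ([0.332, 0.169, 0.045], 0.6, array([311., 262.])), ([0.712, 0.139, 0.042], 0.57, array([192., 226.]))]
filter [([0.52, -0.182, 0.059], 0.95, array([282., 178.]))]
cap_bar [([0.526, -0.194, 0.094], 0.53, array([282., 167.]))]
wing [([0.713, 0.131, 0.146], 0.63, array([190., 197.])), ([0.332, 0.162, 0.147], 0.57, array([315., 233.])), ([0.548, 0.156, 0.131], 0.54, array([239., 219.]))]
jar [([0.521, 0.024, 0.037], 0.81, array([263., 218.])), ([0.546, 0.183, 0.046], 0.53, array([237., 247.]))]
```

```bash
python3 - <<'E'
import cv2,numpy as np
a=cv2.imread('pics/top0.png')[90:290,100:400]; b=cv2.imread('pics/side0.png')[120:320,140:440]
cv2.imwrite('pics/both2.png',np.vstack([cv2.resize(a,(450,300),interpolation=2),cv2.resize(b,(450,300),interpolation=2)]))
E
```

```text
(no output)
```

View pics/both2.png

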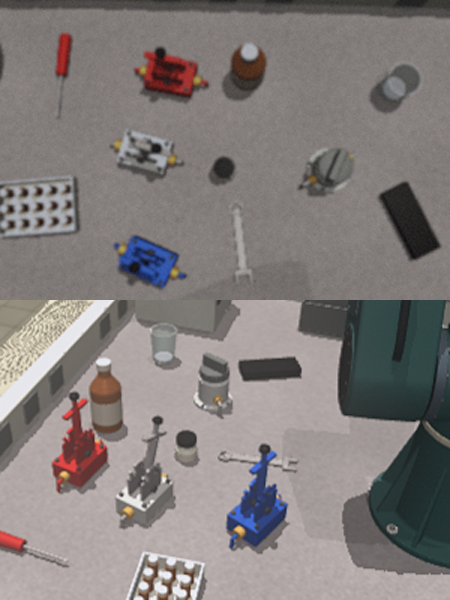

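The picture shows the silver valve at top px (197,191), with its lever head toward the right, which is −y. The red look-alike is at (213,140) and the blue one at (200,262). The filter is at (320,200), the only one of its kind. I'll use the silver valve and that filter, so next I measure both poses.

```bash
python3 - <<'E'
from h import *
np.set_printoptions(precision=4,suppress=True)
def ana(W,lbl,c,rad,z0,z1):
    m=(np.hypot(W[...,0]-c[0],W[...,1]-c[1])<rad)&(W[...,2]>z0)&(W[...,2]<z1)
    P=W[m]; 
    if len(P)<6: print(lbl,len(P)); return
    (cx,cy),(w,h),a=cv2.minAreaRect(P[:,:2].astype(np.float32)*1000)
    e=np.linalg.svd(P[:,:2]-P[:,:2].mean(0),full_matrices=False)[2][0]
    print(lbl,len(P),'mean',P.mean(0),'rect',cx,cy,w,h,a,'axis deg',np.degrees(np.arctan2(e[1],e[0])))
for c in ['top','side']:
    im,d=r.grab_frame(c); W=cloud(c,d)
    ana(W,c+' bar',(.526,-.205),.05,.112,.13)
    ana(W,c+' cap',(.526,-.205),.05,.08,.13)
    ana(W,c+' block',(.547,.15),.07,.03,.05)
    ana(W,c+' cheek',(.547,.15),.07,.06,.105)
    ana(W,c+' wing',(.547,.15),.07,.13,.165)
    ana(W,c+' head',(.547,.15),.07,.168,.2)
s=r.sense(); 
from scipy.spatial.transform import Rotation as R
q=s['tool_rot']; print(R.from_quat(np.r_[q[1:],q[0]]).as_matrix())
E
```

```text
top bar 134 mean [ 0.5286 -0.2087  0.1218] rect 528.7496948242188 -209.38027954101562 16.197566986083984 62.368831634521484 67.0750503540039 axis deg 157.24347678183472
top cap 464 mean [ 0.5281 -0.2075  0.1029] rect 528.4765014648438 -208.84568786621094 68.19062042236328 68.4343490600586 64.08674621582031 axis deg 157.4548417089319
top block 458 mean [0.5513 0.1663 0.0404] rect 554.1917114257812 162.81893920898438 111.42362976074219 70.28718566894531 75.8615493774414 axis deg -102.68163775121714
top cheek 116 mean [0.5528 0.1703 0.0907] rect 554.9094848632812 170.49969482421875 62.29764175415039 39.952552795410156 78.9600830078125 axis deg -132.21104798734592
top wing 90 mean [0.547  0.1378 0.152 ] rect 546.2615356445312 136.2039794921875 67.50437927246094 14.657167434692383 75.73002624511719 axis deg 76.45824761733772
top head 44 mean [0.5445 0.1251 0.1833] rect 544.7635498046875 125.4609375 18.386577606201172 16.901870727539062 47.04361343383789 axis deg 90.10191811931324
side bar 68 mean [ 0.5274 -0.2034  0.1186] rect 527.0322875976562 -206.32192993164062 22.8083438873291 65.6300
[... 270 characters left out ...]
t 552.2252197265625 164.48899841308594 108.49703979492188 71.71920776367188 75.75131225585938 axis deg 49.79977742449725
side cheek 310 mean [0.5532 0.1755 0.0816] rect 554.1764526367188 173.479736328125 63.155582427978516 42.986392974853516 75.94390869140625 axis deg 53.03343897982866
side wing 106 mean [0.545  0.1434 0.1486] rect 544.7105102539062 139.88003540039062 67.49235534667969 17.991933822631836 68.5710220336914 axis deg 73.55831103731077
side head 39 mean [0.5428 0.132  0.1792] rect 542.3846435546875 130.99754333496094 19.790061950683594 16.56406021118164 28.32240867614746 axis deg -161.02634173512652
[[ 0.9742  0.2258 -0.    ]
 [ 0.2258 -0.9742 -0.    ]
 [-0.     -0.     -1.    ]]
```

Emit:
step_arm(motion=[[[0.029,-0.0235,-0.006],[0,0,0],0.06],[[0.029,-0.0235,-0.006],[0,0,0],0.06],[[0.029,-0.0235,-0.006],[0,0,0],0.06],[[0.029,-0.0235,-0.006],[0,0,0],0.06],[[0.029,-0.0235,-0.006],[0,0,0],0.06],[[0.029,-0.0235,-0.006],[0,0,0],0.06],[[0.029,-0.0235,-0.006],[0,0,0],0.06],[[0.029,-0.0235,-0.006],[0,0,0],0.06]], squeeze=40)

```text
time_s: 1.62
position: [0.3424, -0.4449, 0.2267]
tool_rot: [0.0, 0.994, 0.114, 0.0]
ft_force: [1.2, -0.4, -0.5]
gripper_width: 0.656
```

Emit:
step_arm(motion=[[[0.029,-0.0235,-0.006],[0,0,0],0.06],[[0.029,-0.0235,-0.006],[0,0,0],0.06],[[0.029,-0.0235,-0.006],[0,0,0],0.06],[[0.029,-0.0235,-0.006],[0,0,0],0.06],[[0.029,-0.0235,-0.006],[0,0,0],0.06],[[0.029,-0.0235,-0.006],[0,0,0],0.06],[[0.029,-0.0235,-0.006],[0,0,0],0.06],[[0.029,-0.0235,-0.006],[0,0,0],0.06]])

```text
time_s: 2.28
position: [0.5261, -0.2091, 0.2748]
tool_rot: [0.0, 0.994, 0.114, 0.0]
ft_force: [1.1, -0.1, -0.3]
gripper_width: 0.656
```

Emit:
step_arm(motion=[[[0,0,0],[0,0,-7],0.06],[[0,0,0],[0,0,-7],0.06],[[0,0,0],[0,0,-7],0.06],[[0,0,0],[0,0,-7],0.06],[[0,0,0],[0,0,-7],0.06],[[0,0,0],[0,0,-7],0.06],[[0,0,0],[0,0,-7],0.06],[[0,0,0],[0,0,-7],0.06]])

```text
time_s: 2.95
position: [0.5252, -0.2108, 0.2743]
tool_rot: [0.0, 0.822, 0.569, 0.0]
ft_force: [-0.5, -0.1, 0.5]
gripper_width: 0.66
```

Emit:
step_arm(motion=[[[0,0,0],[0,0,-7],0.06],[[0,0,0],[0,0,-7],0.06],[[0,0,0],[0,0,-7],0.06],[[0,0,0],[0,0,-7],0.06],[[0,0,0],[0,0,-7],0.06],[[0,0,0],[0,0,-7],0.06],[[0,0,0],[0,0,-7],0.06],[[0,0,0],[0,0,-7],0.06]])

```text
time_s: 3.62
position: [0.5252, -0.2109, 0.2743]
tool_rot: [0.0, 0.459, 0.889, 0.0]
ft_force: [-0.8, -0.3, 0.2]
gripper_width: 0.664
```

Emit:
step_arm(motion=[[[0,0,0],[0,0,-7],0.06],[[0,0,0],[0,0,-7],0.06],[[0,0,0],[0,0,-7],0.06],[[0,0,0],[0,0,-7],0.06],[[0,0,0],[0,0,-4],0.06],[[0,0,0],[0,0,0],0.06],[[0,0,0],[0,0,0],0.06],[[0,0,0],[0,0,0],0.06]])

```text
time_s: 4.28
position: [0.5252, -0.2109, 0.2743]
tool_rot: [0.0, 0.2, 0.98, 0.0]
ft_force: [-0.1, -0.4, -0.2]
gripper_width: 0.657
```

```bash
python3 - <<'E'
from h import *
np.set_printoptions(precision=4,suppress=True)
s=r.sense(); print(s['joint_positions'],s['position'],s['ft_torque'])
cal=r.get_calibration('wrist'); im,d=grab('wrist','w1'); W=cloud('wrist',d,cal)
m=(np.hypot(W[...,0]-.528,W[...,1]+.209)<.05)&(W[...,2]>.115)&(W[...,2]<.13); P=W[m]; print(len(P))
if len(P)>10: print(P.mean(0),cv2.minAreaRect(P[:,:2].astype(np.float32)*1000))
print(proj('wrist',[.5287,-.209,.122],cal))
E
```

```text
[-0.423   0.0611  1.9393  0.      1.1412 -1.5906] [ 0.5252 -0.2109  0.2743] [ 0.0262 -0.1269  0.0058]
878
[ 0.5294 -0.2087  0.122 ] ((530.0684204101562, -208.85183715820312), (15.164224624633789, 62.71953582763672), 66.90657043457031)
[256.4536 175.6571]
```

View pics/w1.png

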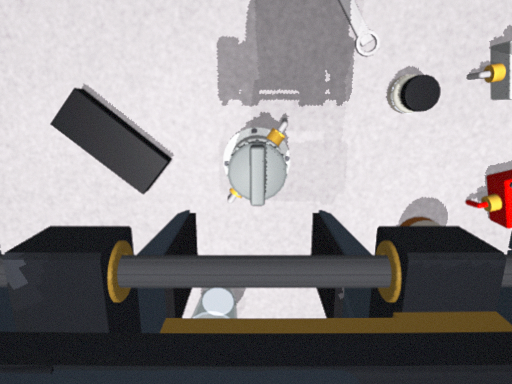

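The wrist view shows the bar upright at px (257,175), aligned with the tool. The gripper is about 4 mm off, so I correct that and descend.

Emit:
step_arm(motion=[[[-0.003,0.0035,0.025],[0,0,0],0.06],[[0,0,0.025],[0,0,0],0.06],[[0,0,0.025],[0,0,0],0.06],[[0,0,0.025],[0,0,0],0.06],[[0,0,0.025],[0,0,0],0.06],[[0,0,0.025],[0,0,0],0.06],[[0,0,0.015],[0,0,0],0.06],[[0,0,0.01],[0,0,0],0.06]])

```text
time_s: 5.0
position: [0.5285, -0.2084, 0.0973]
tool_rot: [-0.001, 0.2, 0.98, 0.0]
ft_force: [0.3, 0.3, 1.4]
gripper_width: 0.655
```

Emit:
step_arm(motion=[[[0,0,0],[0,0,0],0.0],[[0,0,0],[0,0,0],0.0],[[0,0,0],[0,0,0],0.0],[[0,0,0],[0,0,0],0.0],[[0,0,0],[0,0,0],0.0],[[0,0,0],[0,0,0],0.0],[[0,0,0],[0,0,0],0.0],[[0,0,0],[0,0,0],0.0]])

```text
time_s: 5.67
position: [0.5294, -0.2089, 0.0995]
tool_rot: [0.0, 0.199, 0.98, -0.0]
ft_force: [0.1, 0.2, -1.0]
gripper_width: 0.105
```

```bash
cat > st.py <<'E'
from h import *
np.set_printoptions(precision=4,suppress=True)
s=r.sense(); q=s['tool_rot']; print(s['time_s'],s['position'],'yaw',np.degrees(2*np.arctan2(q[2],q[1])),'F',s['ft_force'],'T',s['ft_torque'],'jt6',s['joint_torque'][5],'q6',s['joint_positions'][5],'w',s['gripper_width']*.0912)
E
python3 st.py
```

```text
5.6667 [ 0.5294 -0.2089  0.0995] yaw 157.04989708998835 F [ 0.123   0.2111 -0.9923] T [ 0.0059 -0.1228  0.0399] jt6 0.0013969457722851075 q6 -1.586954672280804 w 0.009608044346823757
```

Emit:
step_arm(motion=[[[0,0,0],[0,0,0],0.0],[[0,0,0],[0,0,0],0.0],[[0,0,0],[0,0,0],0.0],[[0,0,0],[0,0,4],0.0],[[0,0,0],[0,0,4],0.0],[[0,0,0],[0,0,4],0.0],[[0,0,0],[0,0,0],0.0],[[0,0,0],[0,0,0],0.0]])

```text
time_s: 6.33
position: [0.5293, -0.2088, 0.0992]
tool_rot: [-0.0, 0.299, 0.954, 0.0]
ft_force: [0.2, 0.3, -0.7]
gripper_width: 0.006
```

```bash
cat > bar.py <<'E'
from st import *
im,d=r.grab_frame('top'); W=cloud('top',d); 
cal=r.get_calibration('wrist'); im,d=grab('wrist','w%d'%(s['time_s']*100))
E
python3 bar.py
```

```text
6.3333 [ 0.5293 -0.2088  0.0992] yaw 145.1761430202363 F [ 0.222   0.2775 -0.7453] T [ 0.0122 -0.1709  0.0497] jt6 0.5541074462234974 q6 -1.379708885312659 w 0.000512070742506367
```

View pics/w633.png

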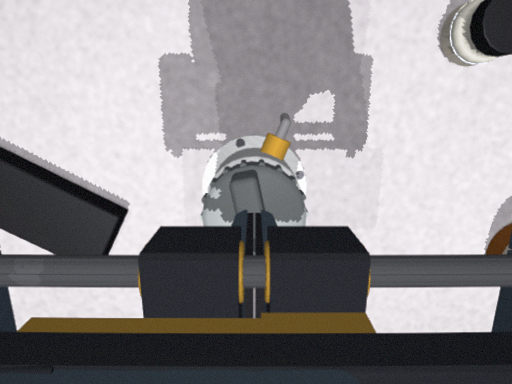

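```bash
python3 - <<'E'
from st import *
cal=r.get_calibration('wrist'); im,d=r.grab_frame('wrist'); W=cloud('wrist',d,cal)
for n,X in [('tcp',s['position']),('pinch',s['position']+[0,0,.019]),('bar',[.5294,-.2088,.122]),('barbase',[.5294,-.2088,.094])]: print(n,proj('wrist',X,cal))
for v in range(160,260,6): print(v,W[v,245],W[v,254],W[v,262])
m=(np.hypot(W[...,0]-.529,W[...,1]+.209)<.05)&(W[...,2]>.115)&(W[...,2]<.126)
print(cv2.minAreaRect(W[m][:,:2].astype(np.float32)*1000))
b,db=r.grab_frame('side'); a,_=r.grab_frame('top')
cv2.imwrite('pics/s2.png',np.hstack([cv2.resize(x[:,:,::-1],(400,400),interpolation=2) for x in (b[110:210,230:330],a[150:250,270:370])]))
E
```

```text
6.4333 [ 0.5293 -0.2088  0.0992] yaw 145.17781331351281 F [-0.4942 -0.2308  0.3633] T [ 0.0512 -0.1385 -0.027 ] jt6 0.023539841640740633 q6 -1.3797432928981532 w 0.0005860067272585672
tcp [253.008  219.0746]
pinch [252.9098 229.5281]
bar [252.9943 231.9964]
barbase [253.1255 216.6407]
160 [ 0.4992 -0.1947  0.0685] [ 0.5028 -0.1896  0.0685] [ 0.5044 -0.1843  0.0799]
166 [ 0.4999 -0.1945  0.0911] [ 0.5029 -0.1897  0.0928] [ 0.5061 -0.1858  0.0901]
172 [ 0.5013 -0.1952  0.103 ] [ 0.5042 -0.1906  0.1042] [ 0.5085 -0.1875  0.0949]
178 [ 0.5017 -0.1949  0.1199] [ 0.5044 -0.1907  0.1209] [ 0.5117 -0.1897  0.0945]
184 [ 0.5041 -0.1965  0.1224] [ 0.507  -0.1925  0.1216] [ 0.5148 -0.1919  0.0948]
190 [ 0.5067 -0.1983  0.1231] [ 0.5096 -0.1944  0.1224] [ 0.5179 -0.194   0.0952]
196 [ 0.5095 -0.2003  0.1227] [ 0.5124 -0.1963  0.1222] [ 0.5207 -0.196   0.0967]
202 [ 0.5122 -0.2022  0.123 ] [ 0.5152 -0.1983  0.1222] [ 0.5206 -0.1963  0.1104]
208 [ 0.5153 -0.2044  0.1221] [ 0.5182 -0.2003  0.1219] [ 0.5211 -0.1969  0.1202]
214 [ 0.5129 -0.202   0.1433] [ 0.5208 -0.2022  0.1226] [ 0.518  -0.1954  0.1422]
220 [ 0.5135 -0.2023  0.1507] [ 0.5235 -0.204   0.1233] [ 0.5178 -0.1955  0.1517]
226 [ 0.5133 -0.2018  0.1606] [ 0.5265 -0.2061  0.1229] [ 0.5179 -0.1958  0.1594]
232 [ 0.5132 -0.2015  0.1687] [ 0.5293 -0.2081  0.1233] [ 0.5178 -0.1959  0.1671]
238 [ 0.5145 -0.2023  0.1717] [ 0.5323 -0.2101  0.1233] [ 0.5184 -0.1964  0.1719]
244 [ 0.5149 -0.2024  0.1771] [ 0.5355 -0.2124  0.1225] [ 0.5186 -0.1967  0.1777]
250 [ 0.5149 -0.2022  0.1834] [ 0.5387 -0.2145  0.1221] [ 0.5188 -0.197   0.1827]
256 [ 0.5013 -0.1913  0.2271] [ 0.5023 -0.1892  0.2279] [ 0.5039 -0.188   0.2265]
((521.0565795898438, -205.17071533203125), (16.009389877319336, 44.49383544921875), 66.97659301757812)
```

View pics/s2.png

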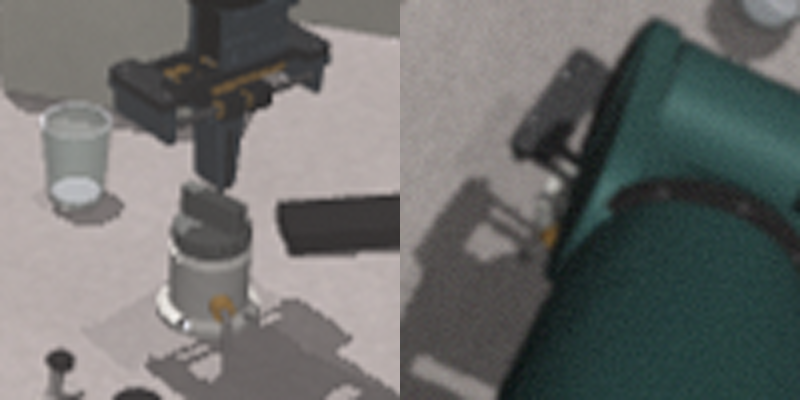

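```bash
python3 - <<'E'
from st import *
b,d=r.grab_frame('side'); W=cloud('side',d)
g=(np.hypot(W[...,0]-.529,W[...,1]+.209)<.06)&(W[...,2]>.11)
for v in range(140,175,1):
    P=W[v][g[v]]
    if len(P): print(v,len(P),P.mean(0),b[v][g[v]].mean(0).round())
for n,X in [('tcp',s['position']),('pinch',s['position']+[0,0,.019]),('bar',[.5294,-.2088,.122])]: print(n,proj('side',X))
E
```

```text
6.5833 [ 0.5293 -0.2088  0.0992] yaw 145.11241609105596 F [ 0.2753  0.1349 -0.3946] T [ 0.0856 -0.1796  0.0048] jt6 -0.032291519455611706 q6 -1.3786122743648248 w 0.00042038962882656413
140 11 [ 0.5182 -0.1841  0.2082] [60. 62. 64.]
141 13 [ 0.5249 -0.1973  0.1961] [63. 64. 67.]
142 12 [ 0.526  -0.1957  0.1929] [62. 63. 66.]
143 11 [ 0.5264 -0.1984  0.1875] [63. 63. 66.]
144 12 [ 0.5259 -0.1965  0.1848] [62. 63. 66.]
145 12 [ 0.5259 -0.1973  0.1805] [64. 65. 68.]
146 12 [ 0.5257 -0.1972  0.1767] [67. 68. 70.]
147 12 [ 0.5254 -0.1966  0.1733] [68. 68. 70.]
148 12 [ 0.5257 -0.1987  0.1681] [68. 68. 71.]
149 12 [ 0.5249 -0.1964  0.1657] [71. 70. 73.]
150 11 [ 0.527  -0.1981  0.1604] [67. 67. 69.]
151 11 [ 0.5268 -0.198   0.1566] [67. 67. 69.]
152 11 [ 0.5266 -0.1982  0.1525] [68. 68. 70.]
153 10 [ 0.5246 -0.1979  0.1492] [65. 66. 68.]
154 10 [ 0.5248 -0.1995  0.1442] [77. 76. 78.]
155 9 [ 0.5241 -0.1998  0.1402] [84. 83. 84.]
156 11 [ 0.5344 -0.2043  0.1314] [102. 101. 100.]
157 12 [ 0.5358 -0.2072  0.1254] [106. 104. 103.]
158 11 [ 0.539  -0.2088  0.1198] [84. 83. 82.]
159 12 [ 0.5364 -0.2066  0.1175] [83. 81. 81.]
160 11 [ 0.5261 -0.2019  0.1184] [80. 79. 77.]
161 12 [ 0.52   -0.1985  0.1177] [80. 78. 77.]
162 9 [ 0.5132 -0.1947  0.1174] [77. 76. 75.]
163 8 [ 0.5106 -0.1922  0.1155] [75. 73. 72.]
164 6 [ 0.5065 -0.191   0.113 ] [74. 72. 71.]
165 2 [ 0.5056 -0.1881  0.1109] [75. 74. 72.]
166 1 [ 0.5024 -0.1831  0.1106] [78. 76. 75.]
tcp [282.4092 163.5138]
pinch [282.654  158.8825]
bar [282.6788 157.9483]
```

Both the wrist and side depth show the fingertips at about z = 0.138, while the reported TCP is at 0.099. The real tips sit about 38 mm behind the TCP and the fingers closed above the bar without touching it. I'll open, turn back and go deeper by that amount.

Emit:
step_arm(motion=[[[0,0,0],[0,0,-6],0.05],[[0,0,0],[0,0,-6],0.05],[[0,0,0],[0,0,0],0.05],[[0,0,0],[0,0,0],0.05],[[0,0,0],[0,0,0],0.05],[[0,0,0],[0,0,0],0.05],[[0,0,0],[0,0,0],0.05],[[0,0,0],[0,0,0],0.05]])

```text
time_s: 7.3
position: [0.5293, -0.2088, 0.0993]
tool_rot: [0.0, 0.199, 0.98, -0.0]
ft_force: [0.5, -0.0, 0.2]
gripper_width: 0.537
```

Emit:
step_arm(motion=[[[0,0,0.008],[0,0,0],0.05],[[0,0,0.008],[0,0,0],0.05],[[0,0,0.008],[0,0,0],0.05],[[0,0,0.008],[0,0,0],0.05],[[0,0,0.004],[0,0,0],0.05],[[0,0,0],[0,0,0],0.05],[[0,0,0],[0,0,0],0.05],[[0,0,0],[0,0,0],0.05]])

```text
time_s: 7.97
position: [0.5295, -0.2089, 0.0634]
tool_rot: [0.0, 0.199, 0.98, -0.0]
ft_force: [0.3, 0.3, -0.0]
gripper_width: 0.551
```

Emit:
step_arm(motion=[[[0,0,0],[0,0,0],0.0],[[0,0,0],[0,0,0],0.0],[[0,0,0],[0,0,0],0.0],[[0,0,0],[0,0,0],0.0],[[0,0,0],[0,0,0],0.0],[[0,0,0],[0,0,0],0.0],[[0,0,0],[0,0,0],0.0],[[0,0,0],[0,0,0],0.0]])

```text
time_s: 8.63
position: [0.5294, -0.2089, 0.0633]
tool_rot: [0.0, 0.199, 0.98, -0.0]
ft_force: [-1.1, -0.8, 2.1]
gripper_width: 0.172
```

```bash
python3 st.py
```

```text
8.6333 [ 0.5294 -0.2089  0.0633] yaw 157.0523632520897 F [-1.0628 -0.763   2.1084] T [0.0122 0.0311 0.0068] jt6 0.0007546895903942641 q6 -1.5869729127025232 w 0.01569866189841651
```

Now gripped at 15.7 mm, which matches the 16 mm bar. Next I turn it clockwise.

Emit:
step_arm(motion=[[[0,0,0],[0,0,4],0.0],[[0,0,0],[0,0,4],0.0],[[0,0,0],[0,0,4],0.0],[[0,0,0],[0,0,4],0.0],[[0,0,0],[0,0,4],0.0],[[0,0,0],[0,0,4],0.0],[[0,0,0],[0,0,4],0.0],[[0,0,0],[0,0,4],0.0]])

```text
time_s: 9.3
position: [0.5295, -0.2088, 0.0633]
tool_rot: [0.0, 0.463, 0.886, 0.0]
ft_force: [-1.0, 1.0, 0.7]
gripper_width: 0.173
```

```bash
python3 st.py
```

```text
9.3 [ 0.5295 -0.2088  0.0633] yaw 124.85965523334616 F [-0.963   1.0259  0.7249] T [ 0.1475 -0.2135  0.0786] jt6 -1.6472342982888222 q6 -1.0251352519517747 w 0.015750738325998662
```

Emit:
step_arm(motion=[[[0,0,0],[0,0,1],0.0],[[0,0,0],[0,0,1],0.0],[[0,0,0],[0,0,1],0.0],[[0,0,0],[0,0,1],0.0],[[0,0,0],[0,0,1],0.0],[[0,0,0],[0,0,1],0.0],[[0,0,0],[0,0,1],0.0],[[0,0,0],[0,0,1],0.0]])

```text
time_s: 9.97
position: [0.5294, -0.2088, 0.0633]
tool_rot: [0.0, 0.523, 0.852, 0.0]
ft_force: [1.9, 2.4, 2.8]
gripper_width: 0.171
```

```bash
python3 st.py
```

```text
9.9667 [ 0.5294 -0.2088  0.0633] yaw 116.96325700669553 F [1.9131 2.4065 2.8324] T [ 0.4475 -0.5485  0.1704] jt6 -0.34446990117430687 q6 -0.887358946945615 w 0.015603150562891892
```

Emit:
step_arm(motion=[[[0,0,0],[0,0,1],0.0],[[0,0,0],[0,0,1],0.0],[[0,0,0],[0,0,1],0.0],[[0,0,0],[0,0,1],0.0],[[0,0,0],[0,0,1],0.0],[[0,0,0],[0,0,1],0.0],[[0,0,0],[0,0,1],0.0],[[0,0,0],[0,0,1],0.0]])

```text
time_s: 10.63
position: [0.5294, -0.2088, 0.0633]
tool_rot: [0.0, 0.581, 0.814, 0.0]
ft_force: [3.9, 3.0, 2.3]
gripper_width: 0.17
```

```bash
python3 st.py
```

```text
10.6333 [ 0.5294 -0.2088  0.0633] yaw 108.951609574422 F [3.891  2.9888 2.2972] T [ 0.5846 -0.8021  0.1356] jt6 -0.33567742444574833 q6 -0.7475326120887726 w 0.01546118692109868
```

Emit:
step_arm(motion=[[[0,0,0],[0,0,1],0.0],[[0,0,0],[0,0,1],0.0],[[0,0,0],[0,0,1],0.0],[[0,0,0],[0,0,1],0.0],[[0,0,0],[0,0,1],0.0],[[0,0,0],[0,0,1],0.0],[[0,0,0],[0,0,1],0.0],[[0,0,0],[0,0,1],0.0]])

```text
time_s: 11.3
position: [0.5295, -0.2088, 0.0633]
tool_rot: [0.0, 0.636, 0.771, 0.0]
ft_force: [4.2, 3.8, 2.9]
gripper_width: 0.169
```

```bash
python3 st.py
```

```text
11.3 [ 0.5295 -0.2088  0.0633] yaw 100.96812979164167 F [4.2154 3.7755 2.9026] T [ 0.6506 -0.9992  0.3859] jt6 -0.024862465797923505 q6 -0.6080524505992969 w 0.015456855788339987
```

Emit:
step_arm(motion=[[[0,0,0],[0,0,1],0.0],[[0,0,0],[0,0,1],0.0],[[0,0,0],[0,0,1],0.0],[[0,0,0],[0,0,1],0.0],[[0,0,0],[0,0,1],0.0],[[0,0,0],[0,0,1],0.0],[[0,0,0],[0,0,1],0.0],[[0,0,0],[0,0,1],0.0]])

```text
time_s: 11.97
position: [0.5295, -0.2089, 0.0633]
tool_rot: [0.0, 0.688, 0.725, 0.0]
ft_force: [4.9, 3.4, 2.2]
gripper_width: 0.17
```

```bash
python3 st.py
```

```text
11.9667 [ 0.5295 -0.2089  0.0633] yaw 92.97827308253778 F [4.8971 3.3776 2.1857] T [ 0.7377 -0.9898  0.4794] jt6 0.06460937904193997 q6 -0.4685384628491842 w 0.015494059577308148
```

Torque went 0.14 → 0.39 → 0.48, close to the limit. The next 8° should show the plateau.

Emit:
step_arm(motion=[[[0,0,0],[0,0,1],0.0],[[0,0,0],[0,0,1],0.0],[[0,0,0],[0,0,1],0.0],[[0,0,0],[0,0,1],0.0],[[0,0,0],[0,0,1],0.0],[[0,0,0],[0,0,1],0.0],[[0,0,0],[0,0,1],0.0],[[0,0,0],[0,0,1],0.0]])

```text
time_s: 12.63
position: [0.5295, -0.2088, 0.0633]
tool_rot: [0.0, 0.737, 0.675, 0.0]
ft_force: [5.3, 4.0, 2.9]
gripper_width: 0.176
```

```bash
python3 st.py
```

```text
12.6333 [ 0.5295 -0.2088  0.0633] yaw 84.97757449881335 F [5.3175 4.0318 2.9071] T [ 0.6645 -1.0448  0.5108] jt6 0.06452444940805435 q6 -0.3288938948991596 w 0.016077994942891208
```

Emit:
step_arm(motion=[[[0,0,0],[0,0,1],0.0],[[0,0,0],[0,0,1],0.0],[[0,0,0],[0,0,1],0.0],[[0,0,0],[0,0,1],0.0],[[0,0,0],[0,0,0],0.0],[[0,0,0],[0,0,0],0.0],[[0,0,0],[0,0,0],0.0],[[0,0,0],[0,0,0],0.0]])

```text
time_s: 13.3
position: [0.5295, -0.2089, 0.0633]
tool_rot: [0.0, 0.76, 0.65, 0.0]
ft_force: [5.0, 2.8, 1.8]
gripper_width: 0.173
```

```bash
cat > v.py <<'E'
from st import *
cal=r.get_calibration('wrist'); im,d=grab('wrist','wc'); W=cloud('wrist',d,cal)
m=(np.hypot(W[...,0]-.529,W[...,1]+.209)<.05)&(W[...,2]>.115)&(W[...,2]<.125)
print(cv2.minAreaRect(W[m][:,:2].astype(np.float32)*1000))
E
python3 v.py
```

```text
13.3 [ 0.5295 -0.2089  0.0633] yaw 81.02678909039936 F [5.0119 2.7874 1.8469] T [ 0.7095 -1.0507  0.462 ] jt6 0.4972926154732704 q6 -0.2599503303942244 w 0.015735950462343166
((526.7061767578125, -206.74551391601562), (63.47984313964844, 35.56659698486328), 68.63662719726562)
```

The torque holds at about 0.5 N m. Estimated slip is about 0.25 rad, and it can't exceed 0.56. I release and rise.

Emit:
step_arm(motion=[[[0,0,0],[0,0,0],0.05],[[0,0,0],[0,0,0],0.05],[[0,0,0],[0,0,0],0.05],[[0,0,0],[0,0,0],0.05],[[0,0,0],[0,0,0],0.05],[[0,0,0],[0,0,0],0.05],[[0,0,-0.02],[0,0,0],0.05],[[0,0,-0.03],[0,0,0],0.05]])

```text
time_s: 14.02
position: [0.5273, -0.208, 0.1114]
tool_rot: [-0.002, 0.76, 0.65, -0.001]
ft_force: [0.3, 0.5, 0.1]
gripper_width: 0.548
```

Emit:
step_arm(motion=[[[0,0,-0.03],[0,0,0],0.05],[[0,0,-0.03],[0,0,0],0.05],[[0,0,-0.03],[0,0,0],0.05],[[0,0,-0.03],[0,0,0],0.05],[[0,0,-0.03],[0,0,0],0.05],[[0,0,-0.03],[0,0,0],0.05],[[0,0,0],[0,0,0],0.05],[[0,0,0],[0,0,0],0.05]])

```text
time_s: 14.68
position: [0.5299, -0.2091, 0.2948]
tool_rot: [0.001, 0.76, 0.65, 0.001]
ft_force: [0.9, 0.5, -0.9]
gripper_width: 0.547
```

```bash
python3 v.py
```

```text
14.6833 [ 0.5299 -0.2091  0.2948] yaw 81.04720285501267 F [ 0.8627  0.4806 -0.8612] T [ 0.0297 -0.1527  0.0144] jt6 0.0010235695299343206 q6 -0.2604421014797684 w 0.04989953039715908
((529.782470703125, -209.0994110107422), (15.966314315795898, 63.95390319824219), 1.1926685571670532)
```

After release the bar sits at 91.2°, a spring-back of 0.178 rad against the expected 0.17. That agrees with reaching the torque limit. I go to the valve.

Emit:
step_arm(motion=[[[0.038,-0.0043,0],[0,0,0],0.05],[[0.038,-0.0043,0],[0,0,0],0.05],[[0.038,-0.0043,0],[0,0,0],0.05],[[0.038,-0.0043,0],[0,0,0],0.05],[[0.038,-0.0043,0],[0,0,0],0.05],[[0.038,-0.0043,0],[0,0,0],0.05],[[0.038,-0.0043,0],[0,0,0],0.05],[[0.038,-0.0043,0],[0,0,0],0.05]])

```text
time_s: 15.4
position: [0.5415, 0.0986, 0.2915]
tool_rot: [-0.001, 0.76, 0.65, -0.001]
ft_force: [1.2, 0.2, 0.0]
gripper_width: 0.549
```

Emit:
step_arm(motion=[[[0.038,-0.0043,0],[0,0,0],0.04],[[0,0,0],[0,0,5.2],0.04],[[0,0,0],[0,0,0],0.04],[[0,0,0],[0,0,0],0.04],[[0,0,0],[0,0,0],0.04],[[0,0,0],[0,0,0],0.04],[[0,0,0],[0,0,0],0.04],[[0,0,0],[0,0,0],0.04]])

```text
time_s: 16.07
position: [0.5443, 0.1344, 0.2932]
tool_rot: [0.0, 0.789, 0.615, -0.0]
ft_force: [0.1, -0.6, 0.4]
gripper_width: 0.438
```

```bash
cat > v2.py <<'E'
from st import *
print(s['joint_positions'])
cal=r.get_calibration('wrist'); im,d=grab('wrist','wv%d'%(s['time_s']*10)); W=cloud('wrist',d,cal)
def ana(l,z0,z1):
    m=(np.hypot(W[...,0]-.55,W[...,1]-.155)<.08)&(W[...,2]>z0)&(W[...,2]<z1); P=W[m]
    if len(P)>5: print(l,len(P),P.mean(0),cv2.minAreaRect(P[:,:2].astype(np.float32)*1000))
ana('block',.037,.043);ana('crest',.085,.103);ana('wing',.13,.163);ana('headtop',.17,.195)
E
python3 v2.py; ls -t pics|head -1
```

```text
16.0667 [0.5443 0.1344 0.2932] yaw 75.83157275474844 F [ 0.1217 -0.6157  0.3639] T [ 0.0233 -0.1017  0.024 ] jt6 -0.028313473449088633 q6 0.4477678991988069 w 0.03993335856550858
[ 0.2005  0.0343  1.9321 -0.      1.1752  0.4478]
block 2420 [0.5582 0.1796 0.0402] ((555.989013671875, 170.40994262695312), (98.8384780883789, 70.07437896728516), 75.90879821777344)
crest 573 [0.5549 0.1672 0.0956] ((556.5706176757812, 170.055908203125), (53.0686149597168, 42.72034454345703), 75.86936950683594)
wing 513 [0.5503 0.1469 0.1546] ((547.7592163085938, 135.7626953125), (66.92603302001953, 17.229265213012695), 76.21208190917969)
headtop 361 [0.5454 0.1271 0.183 ] ((544.9453125, 126.0116195678711), (20.944169998168945, 19.17294692993164), 75.6573257446289)
wv160.png
```

View pics/wv160.png

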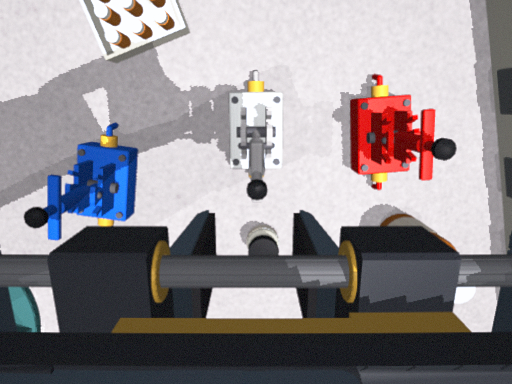

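The silver valve is at wrist px (256,130) with its lever head at (257,189), so the choice is confirmed and it is aligned with the tool. I'll tilt along the lever and approach the +y wing from above, beside the head.

Emit:
step_arm(motion=[[[0,0,0],[0,5,0],0.04],[[0,0,0],[0,5,0],0.04],[[0,0,0],[0,5,0],0.04],[[0,0,0],[0,5,0],0.04],[[0,0,0],[0,0,0],0.04],[[-0.016,0.0026,0],[0,0,0],0.04],[[0,0,0.02],[0,0,0],0.04],[[0,0,0.02],[0,0,0],0.04]])

```text
time_s: 16.78
position: [0.5473, 0.1323, 0.2506]
tool_rot: [-0.105, 0.777, 0.605, 0.137]
ft_force: [-0.4, -0.1, -0.4]
gripper_width: 0.44
```

Emit:
step_arm(motion=[[[0,0,0.02],[0,0,0],0.04],[[0,0,0.02],[0,0,0],0.04],[[0,0,0.02],[0,0,0],0.04],[[0,0,0.011],[0,0,0],0.04],[[0,0,0],[0,0,0],0.04],[[0,0,0],[0,0,0],0.04],[[0,0,0],[0,0,0],0.04],[[0,0,0],[0,0,0],0.04]])

```text
time_s: 17.45
position: [0.5531, 0.1565, 0.1847]
tool_rot: [-0.106, 0.777, 0.605, 0.138]
ft_force: [-0.1, 0.1, -0.1]
gripper_width: 0.437
```

```bash
cat > lv.py <<'E'
from h import *
from scipy.spatial.transform import Rotation as R
np.set_printoptions(precision=4,suppress=True)
P0=np.array([.556,.1704,.05]); vy=np.array([.244,.970,0]); vx=np.array([.970,-.244,0]); V=np.c_[vx,vy,[0,0,1]]
s=r.sense(); q=s['tool_rot']; T=R.from_quat(np.r_[q[1:],q[0]]).as_matrix()
print(s['time_s'],s['position'],'F valve',V.T@s['ft_force'],'T valve',V.T@s['ft_torque'],'w',s['gripper_width']*.0912)
Z=V.T@T[:,2]; print('tool z in valve',Z,'tool y',V.T@T[:,1],'lean',np.arctan2(-Z[1],-Z[2]))
print('pivot->TCP in tool axes',T.T@(s['position']-P0),'lever z of tip',-(T.T@(s['position']-P0))[2]+.038)
im,d=grab('side','sv%d'%(s['time_s']*10)); W=cloud('side',d)
m=(np.hypot(W[...,0]-.556,W[...,1]-.17)<.09)
k=cv2.resize(im[170:270,190:290,::-1],(500,500),interpolation=2); cv2.imwrite('pics/crop%d.png'%(s['time_s']*10),k)
print('crop%d'%(s['time_s']*10))
E
python3 lv.py
```

```text
17.45 [0.5531 0.1565 0.1847] F valve [-0.1301  0.0472 -0.1164] T valve [-0.2051 -0.0677 -0.0103] w 0.03988174842341474
tool z in valve [ 0.0018  0.3423 -0.9396] tool y [ 1.0002 -0.0006  0.0016] lean -0.34938738466523817
pivot->TCP in tool axes [ 0.0327  0.0008 -0.1314] lever z of tip 0.16944340283240034
crop174
```

Emit:
step_arm(motion=[[[0,-0.0008,0.015],[0,0,0],0.04],[[0,0,0.015],[0,0,0],0.04],[[0,0,0.015],[0,0,0],0.04],[[0,0,0.015],[0,0,0],0.04],[[0,0,0.01],[0,0,0],0.04],[[0,0,0.012],[0,0,0],0.04],[[0,0,0],[0,0,0],0.04],[[0,0,0],[0,0,0],0.04]])

```text
time_s: 18.17
position: [0.5584, 0.1841, 0.1063]
tool_rot: [-0.107, 0.777, 0.605, 0.137]
ft_force: [0.5, 0.1, -0.4]
gripper_width: 0.437
```

```bash
python3 lv.py
```

```text
18.1667 [0.5584 0.1841 0.1063] F valve [ 0.4846  0.1892 -0.3681] T valve [-0.1769 -0.0884 -0.0149] w 0.039827112092099756
tool z in valve [-0.0004  0.342  -0.9397] tool y [ 1.0002 -0.0003 -0.0005] lean -0.3489906525845652
pivot->TCP in tool axes [ 0.0323 -0.001  -0.0482] lever z of tip 0.08619736023551655
crop181
```

View pics/crop181.png

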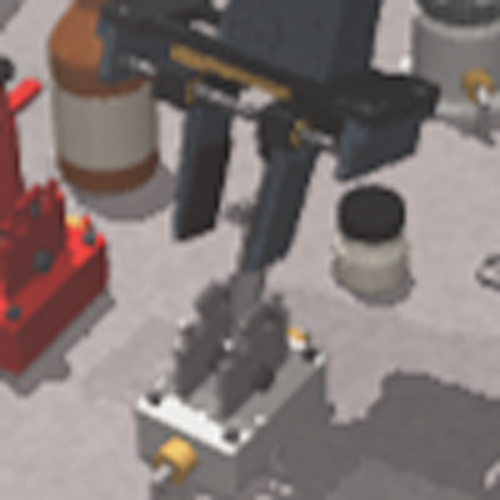

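Emit:
step_arm(motion=[[[0,0,0],[0,0,0],0.0],[[0,0,0],[0,0,0],0.0],[[0,0,0],[0,0,0],0.0],[[0,0,0],[0,0,0],0.0],[[0,0,0],[0,0,0],0.0],[[0,0,0],[0,0,0],0.0],[[0,0,0],[0,0,0],0.0],[[0,0,0],[0,0,0],0.0]], squeeze=35)

```text
time_s: 18.88
position: [0.5592, 0.1839, 0.1068]
tool_rot: [-0.106, 0.777, 0.605, 0.138]
ft_force: [5.7, -2.5, -0.7]
gripper_width: 0.125
```

The fingers straddle the lever and wing at crop px (230,220), and the width of 11.4 mm matches the 12 mm wing. Now I lift along the lever.

Emit:
step_arm(motion=[[[0,0,-0.003],[0,0,0],0.0],[[0,0,-0.003],[0,0,0],0.0],[[0,0,-0.003],[0,0,0],0.0],[[0,0,-0.003],[0,0,0],0.0],[[0,0,-0.003],[0,0,0],0.0],[[0,0,-0.003],[0,0,0],0.0],[[0,0,0],[0,0,0],0.0],[[0,0,0],[0,0,0],0.0]])

```text
time_s: 19.55
position: [0.5576, 0.1779, 0.1235]
tool_rot: [-0.106, 0.777, 0.605, 0.137]
ft_force: [7.9, -1.0, -5.7]
gripper_width: 0.128
```

```bash
python3 lv.py
```

```text
19.55 [0.5576 0.1779 0.1235] F valve [ 7.8686  0.9143 -5.6976] T valve [-0.1926 -1.2477 -0.3728] w 0.011646758633498408
tool z in valve [ 0.0016  0.3422 -0.9397] tool y [ 1.0002 -0.001   0.0014] lean -0.34921128421422626
pivot->TCP in tool axes [ 0.0323 -0.0002 -0.0664] lever z of tip 0.1044103597167611
crop195
```

The force along the lever is about 5 N, as the spring should give, so the collar is up. I swing it about the pivot.

Emit:
step_arm(motion=[[[0.0029,0.001,0.0015],[0,-2.5,0],0.0],[[0.0029,0,0.0015],[0,-2.5,0],0.0],[[0.0029,0,0.0014],[0,-2.5,0],0.0],[[0.0029,0,0.0015],[0,-2.5,0],0.0],[[0.0028,0,0.0015],[0,-2.5,0],0.0],[[0.0029,0,0.0014],[0,-2.5,0],0.0],[[0.0029,0,0.0015],[0,-2.5,0],0.0],[[0.0028,0,0.0015],[0,-2.5,0],0.0]])

```text
time_s: 20.27
position: [0.5635, 0.2015, 0.1157]
tool_rot: [0.001, 0.789, 0.615, -0.001]
ft_force: [1.3, -2.5, -5.3]
gripper_width: 0.125
```

```bash
python3 lv.py
```

```text
20.2667 [0.5635 0.2015 0.1157] F valve [ 1.8701 -2.1371 -5.2732] T valve [-0.287  -0.5405  0.0024] w 0.011366693962407401
tool z in valve [-0.0006 -0.0033 -1.    ] tool y [ 1.0002 -0.0004 -0.0006] lean 0.00327725395985871
pivot->TCP in tool axes [ 0.0318 -0.0004 -0.0658] lever z of tip 0.1038480515021793
crop202
```

Emit:
step_arm(motion=[[[0.0029,0,0.001],[0,-2.5,0],0.0],[[0.0029,0,0.0015],[0,-2.5,0],0.0],[[0.0029,0,0.0014],[0,-2.5,0],0.0],[[0.0029,0,0.0014],[0,-2.5,0],0.0],[[0.0029,0,0.0015],[0,-2.5,0],0.0],[[0.0029,0,0.0014],[0,-2.5,0],0.0],[[0.0029,0,0.0015],[0,-2.5,0],0.0],[[0.0029,0,0.0014],[0,-2.5,0],0.0]])

```text
time_s: 20.98
position: [0.5683, 0.2217, 0.1012]
tool_rot: [0.107, 0.777, 0.605, -0.138]
ft_force: [0.3, -6.4, -3.4]
gripper_width: 0.129
```

```bash
python3 lv.py
```

```text
20.9833 [0.5683 0.2217 0.1012] F valve [ 1.8631 -6.1429 -3.3999] T valve [-0.4746 -0.2866  0.1357] w 0.011794771365469364
tool z in valve [-0.0018 -0.3444 -0.9388] tool y [ 1.0002 -0.0005 -0.0018] lean 0.35164358669820345
pivot->TCP in tool axes [ 0.0319 -0.0007 -0.0663] lever z of tip 0.10426577535556997
crop209
```

At lean 0.35, with about 4 N already pushing back from the stop. I nudge into the stop and let the collar down.

Emit:
step_arm(motion=[[[0.0015,0,0],[0,0,0],0.0],[[0,0,0],[0,0,0],0.0],[[0,0,0.003],[0,0,0],0.0],[[0,0,0.003],[0,0,0],0.0],[[0,0,0.003],[0,0,0],0.0],[[0,0,0.003],[0,0,0],0.0],[[0,0,0.003],[0,0,0],0.0],[[0,0,0.003],[0,0,0],0.0]])

```text
time_s: 21.7
position: [0.567, 0.216, 0.0842]
tool_rot: [0.106, 0.777, 0.605, -0.138]
ft_force: [-0.8, 0.9, 27.4]
gripper_width: 0.127
```

```bash
python3 lv.py
```

```text
21.7 [0.567  0.216  0.0842] F valve [-1.01    0.6232 27.4318] T valve [-1.4327  0.0266  0.0202] w 0.011545748994264686
tool z in valve [-0.0023 -0.3439 -0.939 ] tool y [ 1.0002 -0.0007 -0.0022] lean 0.3510755264787066
pivot->TCP in tool axes [ 0.0323 -0.0006 -0.0482] lever z of tip 0.08619089198884247
crop217
```

The collar bottomed at the same height at which I gripped it (48.2 mm). I release and back off along the lever.

Emit:
step_arm(motion=[[[0,0,-0.001],[0,0,0],0.04],[[0,0,0],[0,0,0],0.04],[[0,0,0],[0,0,0],0.04],[[0,0,0],[0,0,0],0.04],[[0,0,0],[0,0,0],0.04],[[0,0,0],[0,0,0],0.04],[[0,0,-0.015],[0,0,0],0.04],[[0,0,-0.02],[0,0,0],0.04]])

```text
time_s: 22.42
position: [0.57, 0.2293, 0.1181]
tool_rot: [0.106, 0.777, 0.605, -0.138]
ft_force: [0.7, 0.0, 0.8]
gripper_width: 0.439
```

Emit:
step_arm(motion=[[[0,0,-0.025],[0,0,0],0.04],[[0,0,-0.025],[0,0,0],0.04],[[0,0,-0.025],[0,0,0],0.04],[[0,0,-0.025],[0,0,0],0.04],[[0,0,-0.025],[0,0,0],0.04],[[0,0,-0.025],[0,0,0],0.04],[[0,0,0],[0,0,0],0.04],[[0,0,0],[0,0,0],0.04]])

```text
time_s: 23.08
position: [0.5841, 0.2803, 0.2614]
tool_rot: [0.107, 0.777, 0.606, -0.135]
ft_force: [-0.5, -0.3, -0.8]
gripper_width: 0.438
```

```bash
python3 lv.py; python3 - <<'E'
from h import *
cal=r.get_calibration('wrist'); im,d=grab('wrist','wend'); W=cloud('wrist',d,cal)
im2,d2=r.grab_frame('side'); W2=cloud('side',d2)
P0=np.array([.556,.1704,.05]); V=np.c_[[.970,-.244,0],[.244,.970,0],[0,0,1]]
for n,w in (('wrist',W),('side',W2)):
    p=(w-P0)@V; m=(abs(p[...,0])<.016)&(abs(p[...,1])<.09)&(p[...,2]>.06)&(p[...,2]<.16); q=p[m]
    for a in (.35,):
        ax=q[:,1]*np.sin(a)+q[:,2]*np.cos(a); la=q[:,1]*np.cos(a)-q[:,2]*np.sin(a)
        print(n,len(q)); b=(ax>.085)&(ax<.15)
        for lo in np.arange(.08,.152,.004):
            k=(ax>=lo)&(ax<lo+.004)
            if k.sum()>2: print(round(lo,3),k.sum(),'lat',la[k].min().round(4),la[k].max().round(4),la[k].mean().round(4))
cv2.imwrite('pics/end.png',np.hstack([cv2.resize(im2[170:270,190:290,::-1],(384,384),interpolation=2),im[:,64:448,::-1]]))
E
```

```text
23.0833 [0.5841 0.2803 0.2614] F valve [-0.4356 -0.3851 -0.7889] T valve [ 0.267  -0.0803  0.0304] w 0.03999031941912806
tool z in valve [ 0.002  -0.3399 -0.9405] tool y [1.0002 0.0001 0.002 ] lean 0.34683156374325347
pivot->TCP in tool axes [ 0.0349  0.0009 -0.2373] lever z of tip 0.2753291641768177
crop230
wrist 986
0.08 5 lat -0.0003 0.0053 0.0036
0.084 3 lat 0.0023 0.0053 0.0039
0.088 5 lat 0.0001 0.0055 0.0035
0.092 5 lat 0.0008 0.0052 0.0036
0.096 6 lat -0.0019 0.0056 0.0029
0.1 39 lat -0.0035 0.0348 0.0078
0.104 187 lat -0.0343 0.0349 0.0076
0.108 338 lat -0.0339 0.0338 0.0056
0.112 8 lat 0.0038 0.0046 0.0042
0.132 20 lat 0.0027 0.0099 0.0076
0.136 68 lat -0.0102 0.0096 0.0029
0.14 290 lat -0.0097 0.0095 0.0004
side 208
0.08 7 lat -0.0058 0.012 0.0029
0.084 5 lat 0.0035 0.0105 0.0084
0.088 3 lat 0.0021 0.0099 0.0055
0.092 5 lat -0.0001 0.0096 0.0059
0.096 10 lat -0.022 0.031 -0.0001
0.1 21 lat -0.0311 0.0359 0.0051
0.104 62 lat -0.0338 0.0357 0.0043
0.108 20 lat -0.0301 0.0367 -0.0016
0.112 5 lat -0.0001 0.0065 0.004
0.116 3 lat -0.0015 0.0062 0.0022
0.12 3 lat 0.0014 0.0059 0.0039
0.132 5 lat 0.0003 0.0095 0.0048
0.136 18 lat -0.0057 0.0111 0.0029
0.14 20 lat -0.0048 0.011 0.0025
```

View pics/end.png

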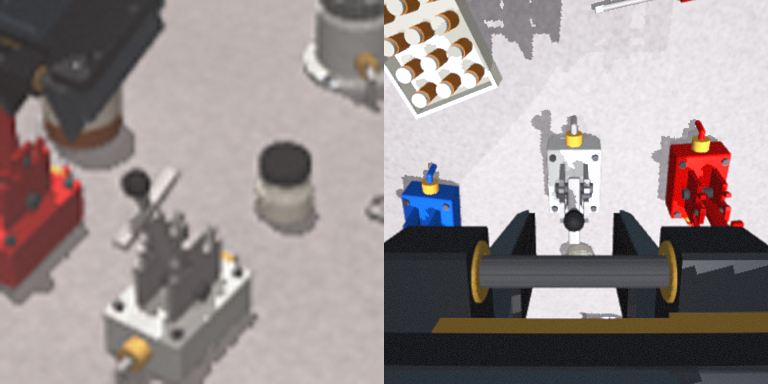

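The depth clouds show the lever centred on lean 0.35 and the wing top 108–110 mm from the pivot, so the collar is down. The gripper is clear of everything. In the picture the lever head is at px (135,183), leaning to +y, and the jar and tray are undisturbed.

```bash
python3 -c "
from rig import r
print(r.hand_in())"
```

```text
the job is handed in; nothing more can be done
None
```

The filter cap is tightened to its slip limit, and the valve is open with its lever locked. I handed the job in at about 23 s of the 56 s allowed; no verdict was reported.

- **Filter cap:** I turned it 76° clockwise. The torque rose from about 0.1 N m and levelled off at about 0.5 N m. After release the cap sprang back 0.178 rad, against the expected 0.17. I estimate it slipped 0.2–0.26 rad. That figure comes from the torque and angle, because the joint value itself can't be read.
- **Valve:** I gripped the +y wing, lifted the collar about 18 mm (5–6 N on the wrist), swung the lever 40° to its stop and lowered the collar until it bottomed. The last depth check, from two cameras, puts the lean at about 0.35 rad. The wing top is 108–110 mm from the pivot, so the collar is within about 2 mm of fully down.
- **What disagreed:** the real fingertips sit about 38 mm behind the reported tool point. My first grasp therefore closed on air above the cap bar; I corrected for this in every later move.
- **Bystanders:** nothing showed a collision, and the jar and tray looked undisturbed in the last picture. I did not measure any bystander's position again at the end.

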